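# Season the pan from the covered shaker box

## Robot

A 7-joint arm with a two-finger parallel gripper is mounted at the origin on a cart in front of the work surface, level with it; the furniture and walls round the work are solid. World frame = base frame: x ahead of the robot, y to its left, z up, the work surface at z = 0. Lengths are in m, angles in rad, forces in N, time in s.
With the tool pointing down it reaches from about 0.4 to 0.85 m from the base axis. Payload 4.5 kg.
Tool frame: the origin (TCP) lies between the finger pads; the fingertips stand 11 mm ahead of it and the grasp point (between the pads) lies 8 mm behind it (r.nose_length is the distance from the TCP to the fingertips, in m); z points along the fingers, y is the line along which they close (so a half turn about z gives the same grasp; the last joint's range is limited). The gripper opens to 88 mm and grips with 3 to 60 N. Pads are 18 mm wide; open, the fingers measure 123 mm over their backs; the gripper's body (75 mm by 187 mm) begins 45 mm behind the grasp point.
Start: joints at [1.137, 0.689, -0.195, 1.565, 0.157, 0.902, -0.215], TCP at [0.282, -0.558, 0.25] pointing down, gripper open.
Joint ranges: [-3.01, 3.01], [-0.46, 2.08], [-1.47, 1.51], [0.13, 2.56], [-1, 4.14], [0.04, 2.09], [-2.66, 2.66]. Speed limits (rad/s): [2.57, 2.57, 3.14, 3.14, 3.14, 3.14, 3.14].

## Interface

Orientations are given as a unit quaternion [x, y, z, w].
In Python, from plant import get_state, snapshot, camera_model, r gives the robot as it stands.
- The arm moves only by the shell command python3 -m inch 'ROWS' [FORCE]. ROWS is text: rows parted by semicolons, each of 7 numbers parted by spaces: the opening, from -1 (shut) to 1 (fully open), then the shift along the tool's x, y, z in m, then the turn, a rotation vector about the tool's x, y, z in rad. A call has 1 to 20 rows; each row shifts and turns the commanded pose from where the row before left it, along the tool's axes as they then stand; what a row does not reach is not made up. A row lasts 1/12 s, in which the tool goes at most 41.7 mm and 7.16 degrees, less where a joint would pass 70% of its speed; a pose out of reach is approached as far as the arm can. A call is refused whole if a number of a shift passes 0.0417 or a number of a turn 0.125, either way. A call with a gripper value outside its range is refused whole. The fingers move at their own pace and stop on an object; FORCE is the grip in N (left out, the last holds). Time passes only in rows, so rows that do not move let the fingers close. It gives the time, the measured TCP pose, the force, the opening and the grip force at its end, in the units of the state.
- get_state(): the state, without advancing time (a new reading comes with each control period).
- snapshot(name): name is "scene" or "top"; returns (picture, depth): 420x560x3 uint8, red, green, blue; 420x560 float32, m along the optical axis (not along the pixel's ray), 0 where there is no reading.
- camera_model(name): a dict with "intrinsics" (3x3 intrinsics, pixels), "view" (4x4, takes a point from world to camera coordinates). Camera axes: x right, y down, z forward; pixel columns grow to the right and rows downward; lengths in m; the calibration is good to about 2 mm. A picture is of the moment at which its call begins. camera_model takes no time and is no camera call.
- r.finish_job(): hands the job in; it is judged then, once.
The state is a dict: "clock": time; "q": joint angles; "qd": joint speeds; "joint_torque": joint torques, N m; "tool_pos": TCP position; "eef_rot": TCP orientation; "contact_force": force on the tool from outside, world axes, zero at the start; "moment": the same for the moment, N m; "opening": opening from 0.0 (shut) to 1.0 (fully open); "finger_force": force on a finger pad.
Only numpy, scipy, OpenCV 4.12 (cv2) and the standard library are available. Lean on these libraries where they do the work, as an engineer would, in place of code of your own. Each camera call takes 0.05 s, during which the arm holds its last target. There are 200 camera calls.

## Task

Lift the clear hinged hood of the wooden shaker box gently all the way back onto its stop, and leave it open. Then take the round-topped salt shaker out of its berth (the two taller straight jars stay where they lie), carry it about level over the frying pan and only there tip it so that its perforated head points well down (some 30 to 45 degrees below level) over the middle of the pan, some 15 cm above the board it stands on. Finish while still holding it there, steady, in the gripper and touching nothing else; leave the pan, the jars and the other things where they are.

Things in the scene. Friction and masses are not known exactly. Their poses are not given: they have to be found in the camera images.
- caddy: Shaker box on the fixed wooden board that covers the burners (board top at z = 28 mm; all stands on it): fixed wooden tray 136 (x) x 236 (y) x 20 mm high, origin under its centre, +x to its hinge (far) side. Three berths with axes along x at y = -82, 0, 82 mm; in each one thing lies level, head to the robot (-x), on V saddles 33 mm high at x = -12 and 44 mm; from x = -8 to 40 mm fingers have free room down to the 6 mm floor. Order varies.
- cover (a joint): Hinge of the box's clear plastic hood, rad: 0 closed, grows as the front edge rises, stop at 1.65 (just past upright). Starts at 0 to 0.3. The hinge is stiff: the hood stays where it is left; moving it takes about 3 N at the tab. Hood 134 x 236 x 55 mm, walls 3 mm, top 76 mm above the board when closed; 0.2 kg.
- cover_hinge (a point): Point on the hood's hinge axis, middle of its length, at the tray's rear edge: 66 mm in +x from the middle of the box, 21 mm above the board. The axis runs along the box's y; its frame turns with the hood (at 0 its axes are the box's).
- cover_tab (a point): Grip point on the hood's wooden tab, 10 mm below the tab's top; the tab stands on the hood's top near its front edge, 14 mm thick along the box's y, 22 mm along x, 34 mm high. In the hood's frame it lies at x = -112, y = 0, z = +78 mm from cover_hinge; turns with the hood.
- shaker: Salt shaker: 44 mm diameter glass body, 90 mm long in all, the shorter one of the three in the box, with a rounded metal head 34 mm across over the last 24 mm and no dark cap; about 0.1 kg. Origin at the centre of its flat base, its z axis runs along it to the head. At the start it lies nearly level (head end 5 degrees low), base 52 mm behind the box's middle, axis 36 mm above the board at mid-length.
- shaker_head (a point): Centre of the shaker's perforated head end, 90 mm from its base along its z axis.
- pan: Loose enamel frying pan, 0.7 kg, bowl 176 mm across, rim 33 mm high, 288 mm long in all, handle (up to 47 mm high) pointing towards the robot. Origin under the middle of the whole, 56 mm from the bowl's centre; its y axis points from handle to bowl.
- pan_center (a point): Centre of the pan's bowl at rim height (33 mm above the board).
- spice_left: Straight spice jar with dark cap, 41 mm diameter, 105 mm long, lying in another berth; origin at its base centre, z towards its cap. To be left alone.
- spice_right: A second such spice jar, in the remaining berth. To be left alone.
- can: Food can, 75 mm across, 58 mm high, in the row at the back of the board (which also has a jam jar and an upright spice jar at its ends, stuck down). Bystander; origin at base centre, like the next ones.
- timer: Round kitchen timer, 66 mm across, 49 mm high, in the back row. Bystander.
- mug: Mug, 83 x 115 mm with its handle, 90 mm high, in the back row. Bystander.
- garlic: Garlic bulb, 53 mm, near the front edge of the board. Bystander.

How it is judged:
On the way, in this order (a step that is already met when the one before it is completed fails the run):
1. the hood is open on its stop (value of joint cover above 1.55 rad), for 0.2 s.
2. the shaker is drawn up clear of the box, in the fingers (height (world z) of each of shaker, shaker_head above 0.118 m and contact force between shaker and the fingers above 0.5 N and contact force between shaker and caddy below 0.05 N), for 0.2 s.
3. the shaker is tipped head-down over the pan (horizontal distance between shaker_head and pan_center below 0.06 m and angle between shaker's own z axis and vertical above 2 rad and height (world z) of shaker_head between 0.11 and 0.28 m), for 0.2 s.
At the end, for the whole second after the job is handed in: Shaker held still in the fingers, touching nothing else; head end within 60 mm of the bowl's centre (horizontally), about 80-250 mm above the board (z 0.11-0.28), 25+ degrees below level (tilt over 2.0 rad). Hood within 0.1 rad of its stop. Moved under: pan 40, boxed jars 25, other things 50 mm (all of step 3 and contact force between shaker and the fingers above 0.5 N and contact force between shaker and pan below 0.05 N and contact force between shaker and caddy below 0.05 N and linear speed of shaker below 0.04 m/s and angular speed of shaker below 0.3 rad/s and value of joint cover above 1.55 rad and distance of pan from where it was at the start of the episode below 0.04 m and distance of each of spice_left, spice_right from where it was at the start of the episode below 0.025 m and distance of each of can, timer, mug, garlic from where it was at the start of the episode below 0.05 m); the arm keeps its last pose, push and grip.
It fails at once if the hood is swung fast (over 2 rad/s) (velocity of joint cover above 2 rad/s or velocity of joint cover below -2 rad/s).
It fails at once if the shaker is tipped more than 25 degrees head-down away from the pan (head over 100 mm from its centre) (angle between shaker's own z axis and vertical above 2 rad and not (horizontal distance between shaker_head and pan_center below 0.1 m)).
It fails at once if a jar in the box, the pan or another thing is pushed away (not (distance of spice_left from where it was at the start of the episode below 0.025 m) or not (distance of spice_right from where it was at the start of the episode below 0.025 m) or not (distance of can from where it was at the start of the episode below 0.05 m) or not (distance of timer from where it was at the start of the episode below 0.05 m) or not (distance of mug from where it was at the start of the episode below 0.05 m) or not (distance of garlic from where it was at the start of the episode below 0.05 m) or not (distance of pan from where it was at the start of the episode below 0.04 m)).
It also fails if it takes over 56 s, if anything falls off the work surface, if the arm or the gripper's body presses on something with over 40 N, if the wrist force passes 120 N, or if a joint passes its speed limit or range.

## Working session

There is one attempt and no reset: what is moved stays moved. The work goes in short steps, Python scripts to look and compute and a shell command to move; the robot and the scene stay as the last step left them, time stands still between calls to the robot, and variables do not carry over. Pictures are saved under pics/ and viewed, at most 10 in all, crops included, and the job is handed in when it is done.

```bash
ls; mkdir -p pics
python3 - <<'E'
from plant import *
import cv2,numpy as np
for n in("scene","top"):
    p,d=snapshot(n); cv2.imwrite(f"pics/{n}0.png",p[:,:,::-1]); np.save(f"pics/{n}0.npy",d)
    m=camera_model(n); print(np.round(m["intrinsics"],1).tolist(),np.round(m["view"],3).tolist())
s=get_state(); print(s)
E
```

```text
pics
[[402.4, 0.0, 278.9], [0.0, 402.4, 219.2], [0.0, 0.0, 1.0]] [[-0.84, -0.543, 0.011, 0.425], [-0.24, 0.353, -0.904, 0.277], [0.487, -0.762, -0.427, 0.736], [0.0, 0.0, 0.0, 1.0]]
[[468.5, 0.0, 279.2], [0.0, 468.5, 209.6], [0.0, 0.0, 1.0]] [[0.029, -0.999, -0.036, -0.058], [-0.998, -0.027, -0.054, 0.554], [0.052, 0.038, -0.998, 1.038], [0.0, 0.0, 0.0, 1.0]]
{'clock': 0.1, 'q': array([ 1.1367533 ,  0.68994554, -0.19452104,  1.56622703,  0.15729327,
        0.90248235, -0.21507681]), 'qd': array([-5.45485621e-04, -2.92178721e-04,  1.59784753e-03, -1.31286145e-03,
       -1.95283024e-05,  1.40313606e-03, -6.29212275e-05]), 'joint_torque': array([-3.70058580e-03, -5.28494167e+01, -1.27164289e+00, -1.53839064e+01,
       -5.26566524e-02,  1.95486500e-03,  1.24661736e-05]), 'tool_pos': array([ 0.28157135, -0.55737112,  0.24896534]), 'eef_rot': array([ 9.72753604e-01,  2.31839874e-01, -2.46184122e-04, -7.99045261e-04]), 'contact_force': array([-0.76714087, -0.24299239,  0.07372198]), 'moment': array([-0.00915892,  0.0051172 ,  0.04481385]), 'finger_force': 0.0, 'opening': 0.9960957870536336}
```

View pics/top0.png

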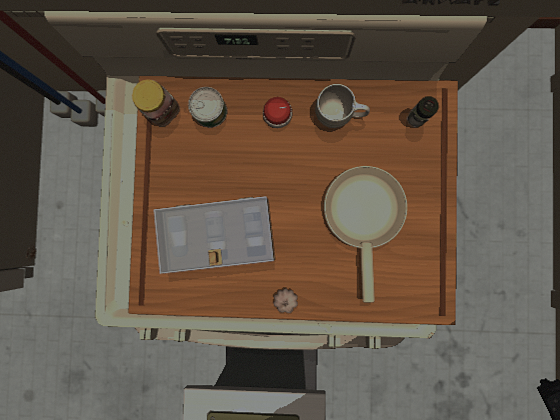

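View pics/scene0.png

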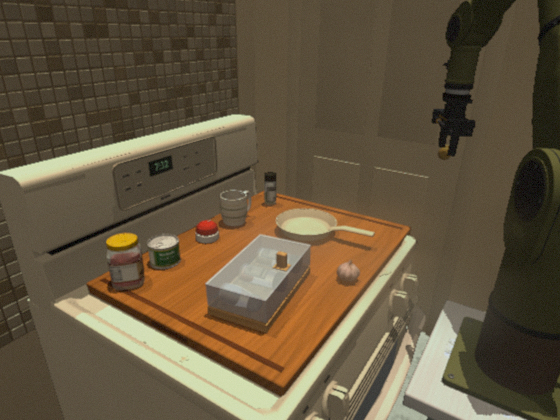

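The top view shows the box with corners near (155,209), (267,198), (273,261) and (161,272), the tab at (214,257), and the pan bowl at (365,206) with its handle pointing down to (368,300). In the scene view the hood looks nearly closed and the tab is at (282,260).

```bash
cat > h.py <<'E'
from plant import *
import cv2,numpy as np
from scipy.spatial.transform import Rotation as R
def cloud(n,d):
    m=camera_model(n);K=m["intrinsics"];V=np.array(m["view"])
    v,u=np.mgrid[:d.shape[0],:d.shape[1]]
    pc=np.stack([(u-K[0][2])/K[0][0]*d,(v-K[1][2])/K[1][1]*d,d],-1)
    return (pc-V[:3,3])@V[:3,:3]
E
python3 - <<'E'
from h import *
d=np.load("pics/top0.npy");P=cloud("top",d);np.set_printoptions(precision=3,suppress=True)
for u,v in [(214,250),(214,254),(214,258),(214,262),(160,214),(262,203),(267,256),(166,266),(180,240),(240,230),(300,250),(365,206)]: print((u,v),P[v,u])
def px(a,b,lo,hi):
    s=P[b[0]:b[1],a[0]:a[1]].reshape(-1,3);return s[(s[:,2]>lo)&(s[:,2]<hi)]
s=px((200,228),(240,272),.125,.2);print("tab",len(s),s.mean(0),s.min(0),s.max(0))
# pan bowl: rim points
s=px((320,412),(160,252),.05,.08);c=cv2.minEnclosingCircle(s[:,:2].astype(np.float32));print("pan",len(s),c)
s=px((345,385),(262,305),.045,.1);print("handle",s.mean(0))
s=px((145,285),(185,285),.045,.2);r=cv2.minAreaRect(s[:,:2].astype(np.float32));print("box",r,cv2.boxPoints(r))
a=cv2.imread("pics/top0.png")[185:285,140:290];cv2.imwrite("pics/c1.png",cv2.resize(a,None,fx=5,fy=5,interpolation=cv2.INTER_CUBIC))
E
```

```text
(214, 250) [0.464 0.085 0.111]
(214, 254) [0.458 0.08  0.139]
(214, 258) [0.45  0.079 0.141]
(214, 262) [0.442 0.079 0.139]
(160, 214) [0.535 0.201 0.105]
(262, 203) [ 0.563 -0.01   0.105]
(267, 256) [ 0.455 -0.023  0.104]
(166, 266) [0.428 0.183 0.107]
(180, 240) [0.482 0.157 0.104]
(240, 230) [0.507 0.034 0.103]
(300, 250) [ 0.467 -0.091  0.025]
(365, 206) [ 0.568 -0.23   0.034]
tab 84 [0.451 0.082 0.138] [0.441 0.075 0.125] [0.462 0.09  0.142]
pan 1142 ((0.5613498091697693, -0.22778208553791046), 0.09215601533651352)
handle [ 0.407 -0.234  0.071]
box ((0.49930667877197266, 0.09044365584850311), (0.14087435603141785, 0.23680514097213745), 8.196096420288086) [[ 0.413  0.198]
 [ 0.446 -0.037]
 [ 0.586 -0.017]
 [ 0.552  0.218]]
```

View pics/c1.png

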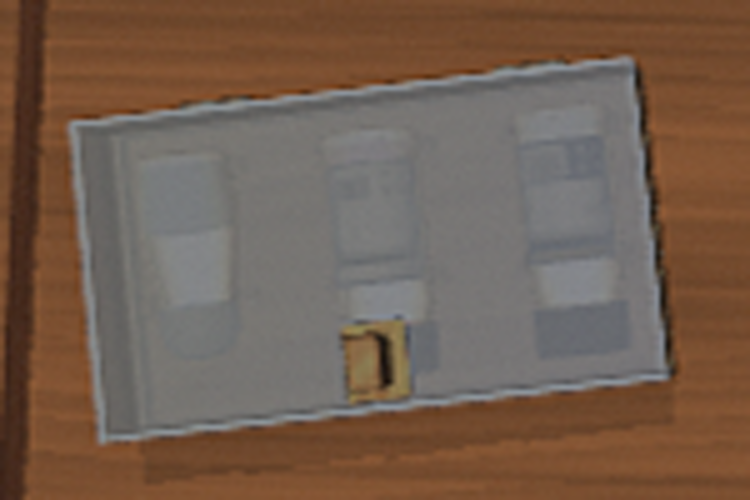

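```bash
python3 -m inch '0.3 0 0 0 0 0 0.11; 0.3 0 0 0 0 0 0.11; 0.3 0 0 0 0 0 0.105; 0.3 0.02 -0.02 0 0 0 0; 0.3 0.03 -0.02 0 0 0 0; 0.3 0.03 -0.025 0 0 0 0; 0.3 0.03 -0.025 0 0 0 0; 0.3 0.02 -0.03 0 0 0 0; 0.3 0.02 -0.03 0 0 0 0; 0.3 0.01 -0.035 0 0 0 0;0.3 0.01 -0.035 0 0 0 0;0.3 0.01 -0.035 0 0 0 0;0.3 0.01 -0.035 0 0 0 0;0.3 0.01 -0.035 0 0 0 0;0.3 0.01 -0.035 0 0 0 0;0.3 0.01 -0.035 0 0 0 0;0.3 0.01 -0.035 0 0 0 0;0.3 0.01 -0.035 0 0 0 0;0.3 0.01 -0.035 0 0 0 0;0.3 0 -0.035 0 0 0 0' 15
cat >> h.py <<'E'
def to(p):
    s=get_state();q=R.from_quat(s["eef_rot"]);M=q.as_matrix()
    print("t",round(s["clock"],2),"pos",s["tool_pos"].round(4),"z",M[:,2].round(3),"yaw x",np.degrees(np.arctan2(M[1,0],M[0,0])).round(2),"F",s["contact_force"].round(1),"open",round(s["opening"],3),"ff",round(s["finger_force"],1))
    print("tool delta",(M.T@(np.array(p)-s["tool_pos"])).round(4), "yaw turn to 8.2 (tool z)", np.radians(np.degrees(np.arctan2(M[1,0],M[0,0]))-8.2).round(3))
E
python3 -c "
from h import *
to([.452,.083,.122])"
```

```text
clock: 1.77
tool_pos: [0.4547, 0.0096, 0.2497]
eef_rot: [0.997, 0.072, 0.001, -0.0]
contact_force: [-0.1, 0.8, -0.3]
opening: 0.648
finger_force: 0.0
t 1.77 pos [0.4547 0.0096 0.2497] z [ 0.002  0.001 -1.   ] yaw x 8.22 F [-0.1  0.8 -0.3] open 0.648 ff 0.0
tool delta [ 0.0075 -0.073   0.1277] yaw turn to 8.2 (tool z) 0.0
```

```bash
python3 -m inch '0.3 0 -0.025 0.01 0 0 0; 0.3 0.004 -0.025 0.02 0 0 0;0.3 0.003 -0.023 0.03 0 0 0;0.3 0 0 0.01 0 0 0;0.3 0 0 0 0 0 0;0.3 0 0 0 0 0 0'
python3 - <<'E'
from h import *
to([.452,.083,.122])
p,d=snapshot("top"); a=p[150:290,140:340,::-1]
p2,_=snapshot("scene"); b=p2[160:340,190:390,::-1]
b=cv2.resize(b,(400,360)); a=cv2.resize(a,(400,280)); a=cv2.copyMakeBorder(a,0,80,0,0,cv2.BORDER_CONSTANT)
cv2.imwrite("pics/p1.png",np.hstack([a,b]))
E
```

```text
clock: 2.27
tool_pos: [0.4492, 0.0802, 0.1793]
eef_rot: [0.997, 0.071, -0.001, 0.0]
contact_force: [-0.4, -1.2, 0.2]
opening: 0.65
finger_force: 0.0
t 2.27 pos [0.4492 0.0802 0.1793] z [-0.002 -0.001 -1.   ] yaw x 8.19 F [-0.4 -1.2  0.2] open 0.65 ff 0.0
tool delta [ 0.0033 -0.0024  0.0573] yaw turn to 8.2 (tool z) -0.0
```

View pics/p1.png

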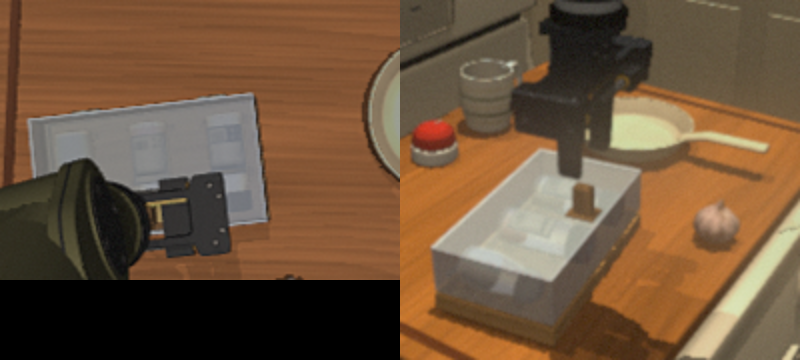

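The open fingers straddle the tab (right panel, about (585,200)), seen before the descent. I'll go down now and close on it.

```bash
python3 -m inch '0.3 0.003 -0.002 0.02 0 0 0;0.3 0 0 0.02 0 0 0;0.3 0 0 0.012 0 0 0;0.3 0 0 0.004 0 0 0;0.3 0 0 0 0 0 0;-1 0 0 0 0 0 0;-1 0 0 0 0 0 0;-1 0 0 0 0 0 0;-1 0 0 0 0 0 0;-1 0 0 0 0 0 0;-1 0 0 0 0 0 0;-1 0 0 0 0 0 0' 15
python3 -c "
from h import *
to([.452,.083,.122])
th=np.radians(np.arange(0,95.1,5));a=np.arctan2(81,112);r=np.hypot(112,81)
x=-r*np.cos(a+th);z=r*np.sin(a+th);print(np.c_[np.diff(x),-np.diff(z)].round(1).tolist())"
```

```text
clock: 3.37
tool_pos: [0.4528, 0.081, 0.1239]
eef_rot: [0.998, 0.07, 0.0, 0.001]
contact_force: [-0.2, 1.4, 2.3]
opening: 0.158
finger_force: 15.0
t 3.37 pos [0.4528 0.081  0.1239] z [ 0.001 -0.002 -1.   ] yaw x 8.07 F [-0.2  1.4  2.3] open 0.158 ff 15.0
tool delta [-0.0005 -0.0021  0.0019] yaw turn to 8.2 (tool z) -0.002
[[7.5, -9.5], [8.3, -8.8], [9.0, -8.0], [9.7, -7.2], [10.3, -6.3], [10.8, -5.4], [11.2, -4.4], [11.6, -3.4], [11.8, -2.4], [12.0, -1.4], [12.1, -0.3], [12.0, 0.7], [11.9, 1.8], [11.7, 2.8], [11.4, 3.8], [11.1, 4.8], [10.6, 5.7], [10.1, 6.6], [9.5, 7.5]]
```

```bash
python3 -m inch '-1 0.0037 0 -0.0047 0 0 0;-1 0.0038 0 -0.0047 0 0 0;-1 0.0041 0 -0.0044 0 0 0;-1 0.0042 0 -0.0044 0 0 0;-1 0.0045 0 -0.004 0 0 0;-1 0.0045 0 -0.004 0 0 0;-1 0.0048 0 -0.0036 0 0 0;-1 0.0049 0 -0.0036 0 0 0;-1 0.0051 0 -0.0032 0 0 0;-1 0.0052 0 -0.0031 0 0 0;-1 0.0054 0 -0.0027 0 0 0;-1 0.0054 0 -0.0027 0 0 0;-1 0.0056 0 -0.0022 0 0 0;-1 0.0056 0 -0.0022 0 0 0' 15
python3 -c "
from h import *
to([.452,.083,.122])"
```

```text
clock: 4.53
tool_pos: [0.516, 0.0901, 0.173]
eef_rot: [0.997, 0.071, -0.003, 0.002]
contact_force: [-2.5, -4.7, -0.3]
opening: 0.156
finger_force: 15.0
t 4.53 pos [0.516  0.0901 0.173 ] z [-0.006 -0.004 -1.   ] yaw x 8.11 F [-2.5 -4.7 -0.3] open 0.156 ff 15.0
tool delta [-0.064  -0.0021  0.0514] yaw turn to 8.2 (tool z) -0.002
```

```bash
python3 -m inch '-1 0.0058 0 -0.0017 0 0 0;-1 0.0058 0 -0.0017 0 0 0;-1 0.0059 0 -0.0012 0 0 0;-1 0.0059 0 -0.0012 0 0 0;-1 0.006 0 -0.0007 0 0 0;-1 0.006 0 -0.0007 0 0 0;-1 0.006 0 -0.0002 0 0 0;-1 0.006 0 -0.0001 0 0 0;-1 0.006 0 0.0003 0 0 0;-1 0.006 0 0.0004 0 0 0;-1 0.006 0 0.0009 0 0 0;-1 0.006 0 0.0009 0 0 0;-1 0.0058 0 0.0014 0 0 0;-1 0.0059 0 0.0014 0 0 0;-1 0.0057 0 0.0019 0 0 0;-1 0.0057 0 0.0019 0 0 0;-1 0.0055 0 0.0024 0 0 0;-1 0.0056 0 0.0024 0 0 0' 
python3 -c "
from h import *
to([.452,.083,.122])"
```

```text
clock: 6.03
tool_pos: [0.6217, 0.1053, 0.166]
eef_rot: [0.997, 0.071, -0.002, 0.001]
contact_force: [-3.3, -4.0, -1.9]
opening: 0.163
finger_force: 15.0
t 6.03 pos [0.6217 0.1053 0.166 ] z [-0.004 -0.003 -1.   ] yaw x 8.12 F [-3.3 -4.  -1.9] open 0.163 ff 15.0
tool delta [-0.171  -0.002   0.0448] yaw turn to 8.2 (tool z) -0.001
```

```bash
python3 -m inch '-1 0.0053 0 0.0028 0 0 0;-1 0.0053 0 0.0029 0 0 0;-1 0.005 0 0.0033 0 0 0;-1 0.005 0 0.0033 0 0 0;-1 0.0035 0 0.0027 0 0 0;-1 0.0035 0 0.0028 0 0 0;-1 0.0025 0 0.0020 0 0 0;-1 0 0 0 0 0 0;-1 0 0 0 0 0 0;-1 0 0 0 0 0 0'
python3 - <<'E'
from h import *
to([.452,.083,.122])
p,d=snapshot("top"); a=p[100:290,130:330,::-1]
p2,_=snapshot("scene"); b=p2[100:340,160:400,::-1]
b=cv2.resize(b,(400,400)); a=cv2.resize(a,(400,380)); a=cv2.copyMakeBorder(a,0,20,0,0,cv2.BORDER_CONSTANT)
cv2.imwrite("pics/p2.png",np.hstack([a,b]))
E
```

```text
clock: 6.87
tool_pos: [0.6499, 0.1093, 0.1474]
eef_rot: [0.997, 0.071, -0.004, 0.002]
contact_force: [-7.7, -5.0, 9.4]
opening: 0.157
finger_force: 15.0
t 6.87 pos [0.6499 0.1093 0.1474] z [-0.007 -0.004 -1.   ] yaw x 8.12 F [-7.7 -5.   9.4] open 0.157 ff 15.0
tool delta [-0.1994 -0.0019  0.0269] yaw turn to 8.2 (tool z) -0.001
```

View pics/p2.png

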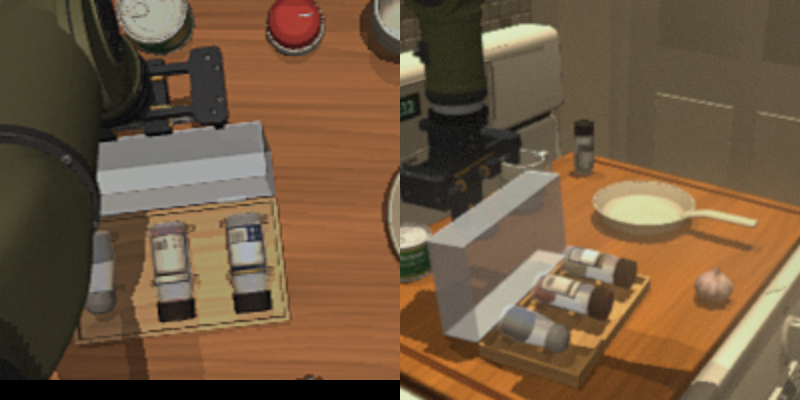

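The hood stands upright with its clear top facing back (right panel, about (500,255)). The shaker lies in the left berth, (100,270) in the left panel. I'll push slightly onto the stop, then release.

```bash
python3 -m inch '-1 0.0015 0 0.0018 0 0 0;-1 0.0015 0 0.0018 0 0 0;-1 0 0 0 0 0 0;-1 0 0 0 0 0 0' 
python3 -m inch '0.1 0 0 0 0 0 0;0.1 0 0 0 0 0 0;0.1 0 0 0 0 0 0;0.1 0 0 0 0 0 0;0.1 0 0 -0.01 0 0 0;0.1 0 0 -0.02 0 0 0;0.1 0 0 -0.03 0 0 0;0.1 0 0 -0.035 0 0 0;0.1 0 0 -0.035 0 0 0;0.1 0 0 0 0 0 0;0.1 0 0 0 0 0 0'
python3 - <<'E'
from h import *
to([.452,.083,.122])
p,d=snapshot("top"); P=cloud("top",d)
c=np.array([.4993,.0904]);y=np.radians(8.2);Rz=np.array([[np.cos(y),-np.sin(y)],[np.sin(y),np.cos(y)]])
b=(P[:,:,:2]-c)@Rz
s2,d2=snapshot("scene"); Q=cloud("scene",d2); e=(Q[:,:,:2]-c)@Rz
for n,bb,PP in(("top",b,P),("scene",e,Q)):
    m=(abs(bb[...,1])<.1)&(bb[...,0]>.05)&(bb[...,0]<.13)&(PP[...,2]>.06)&(PP[...,2]<.2)
    X,Z=bb[m][:,0],PP[m][:,2]
    for z in np.arange(.06,.2,.02):
        k=(Z>z)&(Z<z+.02); print(n,z.round(2),k.sum(),np.percentile(X[k],[5,50,95]).round(4) if k.sum() else "")
m=(P[...,2]>.055)&(P[...,2]<.1)&(b[...,0]>-.062)&(b[...,0]<.05)
for lo,hi in((-.115,-.045),(-.035,.035),(.045,.115)):
    k=m&(b[...,1]>lo)&(b[...,1]<hi);h=b[k];print(lo,k.sum(),"x",np.percentile(h[:,0],[2,98]).round(4),"y",np.percentile(h[:,1],[3,50,97]).round(4),P[k][:,2].max().round(4))
E
```

```text
clock: 7.3
tool_pos: [0.6533, 0.1098, 0.1448]
eef_rot: [0.997, 0.071, -0.003, 0.002]
contact_force: [-8.8, -5.1, 13.1]
opening: 0.156
finger_force: 15.0
clock: 8.22
tool_pos: [0.6574, 0.1127, 0.2766]
eef_rot: [0.997, 0.071, 0.003, -0.001]
contact_force: [-0.0, 0.1, 0.2]
opening: 0.551
finger_force: 0.0
t 8.22 pos [0.6574 0.1127 0.2766] z [ 0.006  0.001 -1.   ] yaw x 8.19 F [-0.   0.1  0.2] open 0.551 ff 0.0
tool delta [-2.085e-01  2.000e-04  1.534e-01] yaw turn to 8.2 (tool z) -0.0
top 0.06 0 
top 0.08 0 
top 0.1 0 
top 0.12 0 
top 0.14 0 
top 0.16 2066 [0.0783 0.1055 0.1249]
top 0.18 656 [0.0739 0.0842 0.1067]
top 0.2 0 
scene 0.06 288 [0.114  0.1156 0.1171]
scene 0.08 292 [0.1158 0.1173 0.1188]
scene 0.1 306 [0.1171 0.1186 0.1205]
scene 0.12 248 [0.1186 0.1202 0.1218]
scene 0.14 0 
scene 0.16 425 [0.0959 0.1136 0.1251]
scene 0.18 539 [0.0733 0.0862 0.1051]
scene 0.2 0 
-0.115 977 x [-0.0552  0.0451] y [-0.1021 -0.0841 -0.0633] 0.0909
-0.035 974 x [-0.0551  0.045 ] y [-0.0202 -0.0035  0.0177] 0.0912
0.045 776 x [-0.0376  0.0446] y [0.0605 0.0773 0.1007] 0.0891
```

The hood faces slope 4.4 degrees past upright, so it is on its stop at about 1.65 rad. Next I'll move above the shaker.

```bash
python3 -m inch '0.36 -0.03 -0.01 0 0 0 0;0.36 -0.03 -0.01 0 0 0 0;0.36 -0.03 -0.01 0 0 0 0;0.36 -0.03 -0.01 0 0 0 0;0.36 -0.02 0 0.02 0 0 0;0.36 0 0 0.03 0 0 0;0.36 0 0 0.03 0 0 0;0.36 0 0 0.02 0 0 0;0.36 0 0 0 0 0 0;0.36 0 0 0 0 0 0'
python3 - <<'E'
from h import *
to([.5036,.1729,.060])
E
```

```text
clock: 9.15
tool_pos: [0.5102, 0.1315, 0.172]
eef_rot: [0.997, 0.071, -0.002, 0.001]
contact_force: [0.2, 0.5, 0.3]
opening: 0.68
finger_force: 0.0
t 9.15 pos [0.5102 0.1315 0.172 ] z [-0.004 -0.001 -1.   ] yaw x 8.19 F [0.2 0.5 0.3] open 0.68 ff 0.0
tool delta [-0.0002 -0.042   0.112 ] yaw turn to 8.2 (tool z) -0.0
```

```bash
python3 -m inch '0.36 0 -0.02 0 0 0 0;0.36 0 -0.022 0 0 0 0;0.36 0 0 0 0 0 0;0.36 0 0 0.02 0 0 0;0.36 0 0 0.025 0 0 0;0.36 0 0 0.015 0 0 0;0.36 0 0 0 0 0 0;0.36 0 0 0 0 0 0'
python3 - <<'E'
from h import *
to([.5036,.1729,.060])
p2,_=snapshot("scene"); b=p2[150:350,180:380,::-1]
cv2.imwrite("pics/p3.png",cv2.resize(b,(600,600)))
E
```

```text
clock: 9.82
tool_pos: [0.5059, 0.1731, 0.1139]
eef_rot: [0.997, 0.071, 0.0, 0.0]
contact_force: [0.6, 0.1, -0.3]
opening: 0.68
finger_force: 0.0
t 9.82 pos [0.5059 0.1731 0.1139] z [ 0. -0. -1.] yaw x 8.16 F [ 0.6  0.1 -0.3] open 0.68 ff 0.0
tool delta [-0.0023 -0.0001  0.0539] yaw turn to 8.2 (tool z) -0.001
```

View pics/p3.png

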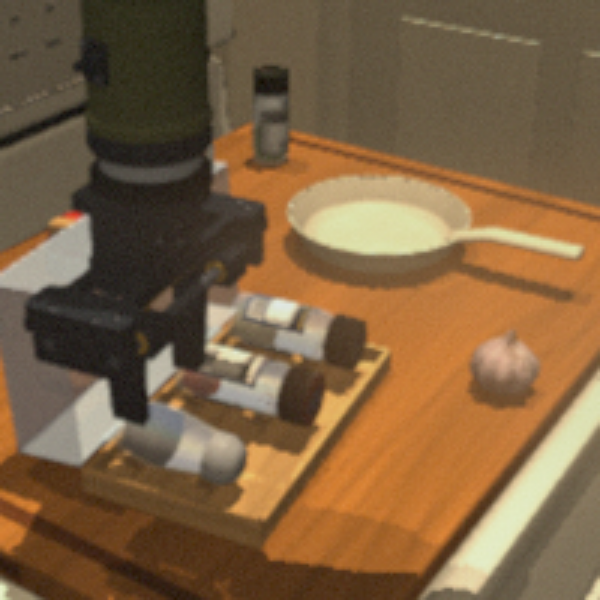

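The fingers (about (125,390) and (190,340)) straddle the glass body of the shaker at (170,440), its head towards the robot. I'll descend and grip.

```bash
python3 -m inch '0.36 -0.002 0 0.015 0 0 0;0.36 0 0 0.015 0 0 0;0.36 0 0 0.013 0 0 0;0.36 0 0 0.008 0 0 0;0.36 0 0 0.003 0 0 0;0.36 0 0 0 0 0 0;-1 0 0 0 0 0 0;-1 0 0 0 0 0 0;-1 0 0 0 0 0 0;-1 0 0 0 0 0 0;-1 0 0 0 0 0 0;-1 0 0 0 0 0 0' 20
python3 - <<'E'
from h import *
to([.5036,.1729,.060])
E
```

```text
clock: 10.87
tool_pos: [0.5042, 0.1718, 0.0599]
eef_rot: [0.998, 0.071, 0.0, 0.001]
contact_force: [0.4, -4.7, 5.3]
opening: 0.471
finger_force: 19.9
t 10.87 pos [0.5042 0.1718 0.0599] z [ 0.001 -0.001 -1.   ] yaw x 8.1 F [ 0.4 -4.7  5.3] open 0.471 ff 19.9
tool delta [-0.0004 -0.0011 -0.0001] yaw turn to 8.2 (tool z) -0.002
```

```bash
python3 -m inch '-1 0 0 0 0 0 0;-1 0 0 -0.005 0 0 0;-1 0 0 -0.01 0 0 0;-1 0 0 -0.015 0 0 0;-1 0 0 -0.02 0 0 0;-1 0 0 -0.025 0 0 0;-1 0 0 -0.025 0 0 0;-1 0 0 -0.025 0 0 0;-1 0 0 -0.02 0 0 0;-1 0 0 -0.01 0 0 0;-1 0 0 0 0 0 0;-1 0 0 0 0 0 0;-1 0 0 0 0 0 0' 28
python3 - <<'E'
from h import *
# target: head over pan centre
to([.604,-.228,.21])
p2,_=snapshot("scene"); b=p2[90:330,160:400,::-1]
cv2.imwrite("pics/p4.png",cv2.resize(b,(600,600)))
E
```

```text
clock: 11.95
tool_pos: [0.5026, 0.1732, 0.2133]
eef_rot: [0.997, 0.072, -0.001, 0.0]
contact_force: [-0.1, -0.3, -1.3]
opening: 0.462
finger_force: 27.6
t 11.95 pos [0.5026 0.1732 0.2133] z [-0.002 -0.001 -1.   ] yaw x 8.22 F [-0.1 -0.3 -1.3] open 0.462 ff 27.6
tool delta [0.043  0.4116 0.0033] yaw turn to 8.2 (tool z) 0.0
```

View pics/p4.png

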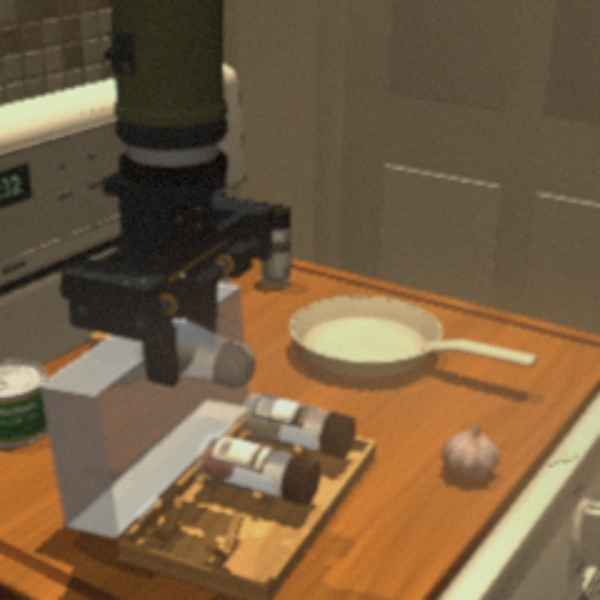

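The shaker is clear of the box and about level (head at (235,362)); both jars are still in their berths. Next I'll carry it level to the pan.

```bash
python3 -m inch '-1 -0.01 0 -0.01 0 0 0;-1 -0.01 0.005 -0.012 0 0 0;-1 0 0.015 0 0 0 0;-1 0 0.025 0 0 0 0;-1 0 0.027 0 0 0 0;-1 0 0.027 0 0 0 0;-1 0 0.027 0 0 0 0;-1 0 0.027 0 0 0 0;-1 0 0.027 0 0 0 0;-1 0 0.027 0 0 0 0;-1 0.005 0.027 0 0 0 0;-1 0.01 0.027 0 0 0 0;-1 0.01 0.027 0 0 0 0;-1 0.01 0.027 0 0 0 0;-1 0.01 0.027 0 0 0 0;-1 0.01 0.027 0 0 0 0;-1 0.01 0.025 0 0 0 0;-1 0 0.015 0 0 0 0;-1 0 0 0 0 0 0;-1 0 0 0 0 0 0' 28
python3 - <<'E'
from h import *
to([.603,-.222,.235])
E
```

```text
clock: 13.67
tool_pos: [0.605, -0.2252, 0.2349]
eef_rot: [0.997, 0.071, -0.001, -0.001]
contact_force: [-0.5, 0.8, -1.5]
opening: 0.466
finger_force: 27.6
t 13.67 pos [ 0.605  -0.2252  0.2349] z [-0.003  0.001 -1.   ] yaw x 8.1 F [-0.5  0.8 -1.5] open 0.466 ff 27.6
tool delta [-0.0016 -0.0034 -0.    ] yaw turn to 8.2 (tool z) -0.002
```

```bash
python3 -m inch '-1 0 0 0 0 0.03 0;-1 0 0 0 0 0.06 0;-1 0 0 0 0 0.06 0;-1 0 0 0 0 0.06 0;-1 0 0 0 0 0.06 0;-1 0 0 0 0 0.06 0;-1 0 0 0 0 0.06 0;-1 0 0 0 0 0.06 0;-1 0 0 0 0 0.06 0;-1 0 0 0 0 0.06 0;-1 0 0 0 0 0.03 0;-1 -0.005 0 0.007 0 0 0;-1 -0.005 0 0.008 0 0 0;-1 -0.004 0 0.006 0 0 0;-1 0 0 0 0 0 0;-1 0 0 0 0 0 0;-1 0 0 0 0 0 0;-1 0 0 0 0 0 0' 28
python3 - <<'E'
from h import *
to([.603,-.222,.21])
M=R.from_quat(get_state()["eef_rot"]).as_matrix();g=get_state()["tool_pos"]-.008*M[:,2]
a=-M[:,0]; print("axis",a.round(3),"head est",(g+.054*a).round(3))
p,d=snapshot("top");p2,d2=snapshot("scene")
Q=cloud("scene",d2);m=(Q[...,2]>.13)&(np.hypot(Q[...,0]-.56,Q[...,1]+.228)<.07);s=Q[m]
print(m.sum(),s[s[:,2]<.19].mean(0) if m.sum() else "", s[:,2].min() if m.sum() else "")
b=cv2.resize(p2[60:300,200:440,::-1],(400,400));a=cv2.resize(p[90:290,250:450,::-1],(400,400))
cv2.imwrite("pics/p5.png",np.hstack([a,b]))
E
```

```text
clock: 15.17
tool_pos: [0.6128, -0.2317, 0.2231]
eef_rot: [0.956, 0.071, 0.285, -0.028]
contact_force: [0.2, -0.1, -0.4]
opening: 0.466
finger_force: 27.7
t 15.17 pos [ 0.6128 -0.2317  0.2231] z [ 0.54   0.094 -0.836] yaw x 8.27 F [ 0.2 -0.1 -0.4] open 0.466 ff 27.7
tool delta [-0.0141 -0.0109  0.0065] yaw turn to 8.2 (tool z) 0.001
axis [-0.828 -0.12  -0.548] head est [ 0.564 -0.239  0.2  ]
1879 [ 0.57375272 -0.22826233  0.1885587 ] 0.1867791709877071
```

View pics/p5.png

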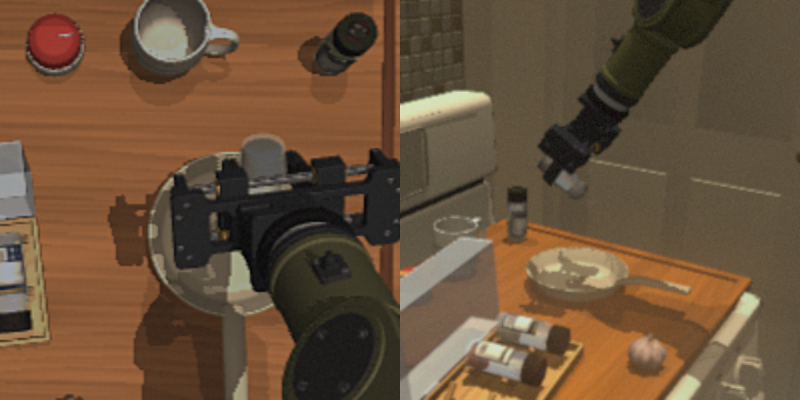

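The shaker is tipped over the pan bowl, head at (580,187) in the scene panel, held with nothing else touching it. The lowest head point at z 0.187 fits a tilt of about 33 degrees. I'll lower it 20 mm, tilt slightly more, let it settle and hand it in.

```bash
python3 -m inch '-1 -0.003 -0.003 0.004 0 0.03 0;-1 -0.004 -0.004 0.006 0 0.03 0;-1 -0.004 -0.003 0.005 0 0.01 0;-1 0 0 0.001 0 0 0;-1 0 0 0 0 0 0;-1 0 0 0 0 0 0;-1 0 0 0 0 0 0;-1 0 0 0 0 0 0;-1 0 0 0 0 0 0;-1 0 0 0 0 0 0' 28
python3 - <<'E'
from h import *
to([.603,-.222,.21])
M=R.from_quat(get_state()["eef_rot"]).as_matrix();g=get_state()["tool_pos"]-.008*M[:,2]
a=-M[:,0]; print("axis",a.round(3),"head est",(g+.054*a).round(3),abs(get_state()["qd"]).max())
p2,d2=snapshot("scene");Q=cloud("scene",d2)
# visible shaker points by height along gripper-plane: report centreline in box-x vs z
t=(Q-g)@a; n=np.linalg.norm(np.cross(Q-g,a),axis=-1); m=(t>.018)&(t<.075)&(n<.035)
print(m.sum(),"t max",t[m].max().round(3),"lowest z",Q[m][:,2].min().round(3),"n by t",[n[m&(t>k)&(t<k+.01)].max().round(3) for k in(.02,.03,.04)])
_,d=snapshot("top");P=cloud("top",d);s=P[162:252,320:412].reshape(-1,3);s=s[(s[:,2]>.05)&(s[:,2]<.08)];print("pan",cv2.minEnclosingCircle(s[:,:2].astype(np.float32)))
E
```

```text
clock: 16.1
tool_pos: [0.6148, -0.2319, 0.2206]
eef_rot: [0.953, 0.078, 0.291, -0.032]
contact_force: [-0.2, 0.4, -1.0]
opening: 0.467
finger_force: 27.7
t 16.1 pos [ 0.6148 -0.2319  0.2206] z [ 0.55   0.106 -0.828] yaw x 9.08 F [-0.2  0.4 -1. ] open 0.467 ff 27.7
tool delta [-0.0143 -0.0116  0.0033] yaw turn to 8.2 (tool z) 0.015
axis [-0.818 -0.131 -0.56 ] head est [ 0.566 -0.24   0.197] 0.004007657415560417
170 t max 0.058 lowest z 0.184 n by t [np.float64(0.021), np.float64(0.022), np.float64(0.022)]
pan ((0.5611713528633118, -0.2265957146883011), 0.09208329021930695)
```

```bash
python3 -c "
from h import *
print(get_state()['q'].round(3))"
```

```text
[ 0.748  0.711 -0.486  1.964 -0.763  0.043 -0.206]
```

Joint 6 sits near its 0.04 lower limit, which explains why it stopped there. I'll ease off a little.

```bash
python3 -m inch '-1 0.005 0.003 -0.007 0 -0.03 0;-1 0.006 0.003 -0.008 0 -0.04 0;-1 0 0 0 0 -0.03 0;-1 0 0 0 0 0 0;-1 0 0 0 0 0 0;-1 0 0 0 0 0 0;-1 0 0 0 0 0 0;-1 0 0 0 0 0 0' 28
python3 -c "
from h import *
print(get_state()['q'].round(3))
to([.603,-.222,.21])
M=R.from_quat(get_state()['eef_rot']).as_matrix();g=get_state()['tool_pos']-.008*M[:,2]
a=-M[:,0]; print('axis',a.round(3),'head est',(g+.054*a).round(3))"
```

```text
clock: 16.87
tool_pos: [0.616, -0.2381, 0.2382]
eef_rot: [0.966, 0.079, 0.243, -0.028]
contact_force: [-0.2, 0.4, -1.5]
opening: 0.466
finger_force: 27.7
[ 0.523  0.647 -0.148  1.873 -0.729  0.288 -0.316]
t 16.87 pos [ 0.616  -0.2381  0.2382] z [ 0.465  0.093 -0.881] yaw x 9.09 F [-0.2  0.4 -1.5] open 0.466 ff 27.7
tool delta [-0.0224 -0.0176  0.0203] yaw turn to 8.2 (tool z) 0.016
axis [-0.87  -0.139 -0.474] head est [ 0.565 -0.246  0.22 ]
```

```bash
python3 -m inch '-1 -0.002 -0.005 0.004 0 0.02 0;-1 -0.002 -0.005 0.004 0 0.02 0;-1 -0.002 -0.003 0.003 0 0.01 0;-1 0 0 0 0 0 0;-1 0 0 0 0 0 0;-1 0 0 0 0 0 0;-1 0 0 0 0 0 0;-1 0 0 0 0 0 0;-1 0 0 0 0 0 0' 28
python3 -c "
from h import *
print(get_state()['q'].round(3),abs(get_state()['qd']).max())
to([.603,-.222,.21])
M=R.from_quat(get_state()['eef_rot']).as_matrix();g=get_state()['tool_pos']-.008*M[:,2]
a=-M[:,0]; print('axis',a.round(3),'head est',(g+.054*a).round(3))"
```

```text
clock: 17.62
tool_pos: [0.6151, -0.225, 0.227]
eef_rot: [0.96, 0.079, 0.267, -0.029]
contact_force: [1.0, -0.5, -0.9]
opening: 0.47
finger_force: 27.7
[ 0.623  0.67  -0.322  1.938 -0.788  0.144 -0.234] 0.004013821755324507
t 17.62 pos [ 0.6151 -0.225   0.227 ] z [ 0.509  0.099 -0.855] yaw x 9.15 F [ 1.  -0.5 -0.9] open 0.47 ff 27.7
tool delta [-0.0186 -0.0047  0.0086] yaw turn to 8.2 (tool z) 0.017
axis [-0.844 -0.136 -0.518] head est [ 0.565 -0.233  0.206]
```

The head is about 6 mm from the pan centre at z 0.206, 31 to 36 degrees below level and steady, with joint 6 clear of its limit.

```bash
python3 -c "
from plant import r
print(r.finish_job())"
```

```text
the job is handed in; nothing more can be done
None
```

I handed the job in at about 18 s; no verdict came back. The hood is open on its stop, and the shaker is held steady, tipped about 31–36° head-down over the middle of the pan. Its head is roughly 18 cm above the board, higher than the 15 cm asked but inside the judged range; the arm was near a joint limit lower down.

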